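# Close the tattoo station's canisters

## Robot

A 6-joint arm with a two-finger parallel gripper is mounted at the origin on the work surface. World frame = base frame: x ahead of the robot, y to its left, z up, the work surface at z = 0. Lengths are in m, angles in rad, forces in N, time in s.
With the tool pointing down it reaches from about 0.3 to 0.875 m from the base axis. Payload 6.4 kg.
Tool frame: the origin (TCP) lies midway between the tips of the shut fingers; the grasp point (between the pads) lies 19 mm behind it; z points along the fingers, y is the line along which they close (so a half turn about z gives the same grasp; the last joint's range is limited). The gripper opens to 85 mm and grips with 20 to 120 N. Pads are 22 mm wide; open, the fingers measure 114 mm over their backs; the gripper's body (76 mm by 85 mm) begins 54 mm behind the grasp point. The pads swing forward as they close: fully open they stand 13 mm farther back than shut.
Start: joints at [-1.324, 0.181, 1.607, -0, 1.354, -0.206], TCP at [0.252, -0.517, 0.231] pointing down, gripper open.
Joint ranges: [-2.99, 2.99], [-0.89, 2.07], [0.3, 2.58], [-1.14, 4.28], [0, 2.63], [-3.12, 3.12]. Speed limits (rad/s): [2.57, 2.57, 3.01, 3.14, 3.14, 3.14].

## Interface

Orientations are given as a unit quaternion [w, x, y, z].
In Python, from bench import ctrl gives the robot as it stands.
- The arm moves only by the tool drive_tool, never from a script. Its argument "plan" is a list that holds one entry, the list of rows, each a list of 4 numbers: the shift along the tool's x, y, z scaled (see below), then the turn about the tool's z scaled (see below). In form: [[[x, y, z, roll], ...]]. A call has 1 to 12 rows; each row is the pose to reach, as a shift and turn from the pose commanded when the call began, along the tool's axes at that moment, turning the shorter way round; what a row does not reach only later rows make up. The controller multiplies each number of a shift by 400 mm and each number of a turn by 180 degrees. A row lasts 1/12 s, in which the tool goes at most 41.7 mm and 7.16 degrees, less where a joint would pass 70% of its speed; a pose out of reach is approached as far as the arm can. A call with a number of a shift or a turn outside -1 to 1 is refused whole. A call with a gripper value outside its range is refused whole. "jaw" is the closure, from 0 (fully open) to 1 (shut), set as the call begins (left out, the last holds). The fingers move at their own pace and stop on an object; the grip force is fixed at half the most. Time passes only in rows, so rows that repeat a pose let the fingers close. It gives the time, the measured TCP pose, the force, the opening and the grip force at its end, in the units of the state.
- ctrl.get_obs(): the state, without advancing time (a new reading comes with each control period).
- ctrl.camera(name): name is "scene" or "side" or "wrist"; returns (picture, depth): 480x640x3 uint8, red, green, blue; 480x640 float32, m along the optical axis (not along the pixel's ray), 0 where there is no reading.
- ctrl.camera_info(name): a dict with "camera_matrix" (3x3 intrinsics, pixels), "R" (3x3) and "t" (3): a world point X has camera coordinates R X + t; the wrist camera has in their place "T_tool_cam" (4x4, takes a point from camera to tool coordinates, whose origin is the TCP and whose axes are the flange's). Camera axes: x right, y down, z forward; pixel columns grow to the right and rows downward; lengths in m; the calibration is good to about 2 mm. The wrist camera is an equidistant fisheye: a pixel r from the principal point sees the ray r / f radians off the axis. A picture is of the moment at which its call begins: read the wrist's pose just before it. camera_info takes no time and is no camera call.
- ctrl.hand_in(): hands the job in; it is judged then, once.
The state is a dict: "time_s": time; "q": joint angles; "dq": joint speeds; "joint_efforts": joint torques, N m; "eef_pos": TCP position; "eef_rot": TCP orientation; "wrist_force": force on the tool from outside, world axes, zero at the start; "torque": the same for the moment, N m; "opening": opening from 0.0 (shut) to 1.0 (fully open); "grasp_force": force on a finger pad.
Only numpy, scipy, OpenCV 4.12 (cv2) and the standard library are available. Lean on these libraries where they do the work, as an engineer would, in place of code of your own. Each camera call takes 0.05 s, during which the arm holds its last target. There are 200 camera calls.

## Task

The session is over: take apart the stack of four steel lids and close every supply canister on the tattoo table with its own lid, the one of its shape and size, seated flat on the rim with its lip inside the mouth, the square and the oblong lid in line with their canisters' sides. Set the lids down rather than dropping them, and leave the canisters, the ink bottle and the tattoo machine standing where they are.

Things in the scene. Friction and masses are not known exactly. Their poses are not given: they have to be found in the camera images.
- lid_small: Steel lid of the small round canister: a flat round 42 mm dark-edged cap 12 mm thick, with a grey locating lip (round 17 mm, 8 mm deep) centred beneath it; 20 mm high overall. Origin: centre of the lip's underside, z up (the cap spans 8 to 20 mm above it). Starts on top of the stack of four, 60 mm above the table. About 0.08 kg. Each lid's lip stands on the lid below, a few mm off centre.
- lid_round: Steel lid of the larger round canister: a flat round 56 mm dark-edged cap 12 mm thick, with a grey locating lip (round 31 mm, 8 mm deep) centred beneath it; 20 mm high overall. Origin: centre of the lip's underside, z up (the cap spans 8 to 20 mm above it). Starts third from the bottom of the stack, 40 mm above the table. About 0.08 kg.
- lid_square: Steel lid of the square canister: a flat 62 x 62 mm dark-edged cap 12 mm thick, with a grey locating lip (37 x 37 mm, 8 mm deep) centred beneath it; 20 mm high overall. Origin: centre of the lip's underside, z up (the cap spans 8 to 20 mm above it). x and y run parallel to its sides. Starts second from the bottom of the stack, 20 mm above the table. About 0.12 kg.
- lid_oblong: Steel lid of the oblong canister: a flat 100 mm (along its x) by 64 mm (along its y) dark-edged cap 12 mm thick, with a grey locating lip (75 x 39 mm, 8 mm deep) centred beneath it; 20 mm high overall. Origin: centre of the lip's underside, z up (the cap spans 8 to 20 mm above it). Starts at the bottom of the stack, on the table. About 0.12 kg.
- jar_small: Open white ceramic canister, small round: outside 38 mm across, mouth 29 mm across, wall 4.5 mm, 65 mm high, thin wooden sticks inside it, low. Loose, 0.45 kg. Origin: centre of its underside, z up. Lid seated: cap on the rim, lid's origin 57 mm above this origin; the lip has 6 mm of play all round.
- jar_round: Open white ceramic canister, larger round: outside 52 mm across, mouth 43 mm across, wall 4.5 mm, 85 mm high, ink caps inside it, low. Loose, 0.45 kg. Origin: centre of its underside, z up. Lid seated: cap on the rim, lid's origin 77 mm above this origin; the lip has 6 mm of play all round.
- jar_square: Open white ceramic canister, square: outside 58 x 58 mm, mouth 49 x 49 mm, wall 4.5 mm, 75 mm high, flat sachets inside it, low. Loose, 0.6 kg. Origin: centre of its underside, z up. x and y run parallel to its sides. Lid seated: cap on the rim, lid's origin 67 mm above this origin; the lip has 6 mm of play all round.
- jar_oblong: Open white ceramic canister, oblong: outside 96 mm (along its x) by 60 mm (along its y), mouth 87 x 51 mm, wall 4.5 mm, 60 mm high, black needle cartridges inside it, low. Loose, 0.6 kg. Origin: centre of its underside, z up. Lid seated: cap on the rim, lid's origin 52 mm above this origin; the lip has 6 mm of play all round.
- ink_bottle: Upright black ink bottle with a white cap and a paper label among the canisters, 32 mm across, 95 mm high, light and loose. Origin: centre of its underside, z up. Not to be moved.
- machine: Black pen-shaped tattoo machine lying in its steel cradle, one loose piece: base 105 mm (x) by 56 mm (y), 62 mm high, 126 mm long along x. Origin: centre of the base's underside, z up. Not to be moved.
Not all that is in view belongs to the job. What is shaped like the lid_oblong but orange or yellow is not meant.

How it is judged:
At the end, for the whole second after the job is handed in: Each of the four lids is seated on its own canister: centre within 8 mm of the canister's axis, height within 3 mm of fully seated, tilted less than 0.06 rad, the square and oblong lids within 0.17 rad of their canisters' sides (the square one any way round); all released and at rest (horizontal distance between lid_small and jar_small below 0.008 m and z of lid_small in the frame of jar_small between 0.054 and 0.06 m and angle between each of lid_small, lid_round, lid_square, lid_oblong's own z axis and vertical below 0.06 rad and linear speed of each of lid_small, lid_round, lid_square, lid_oblong below 0.02 m/s and angular speed of each of lid_small, lid_round, lid_square, lid_oblong below 0.2 rad/s and horizontal distance between lid_round and jar_round below 0.008 m and z of lid_round in the frame of jar_round between 0.074 and 0.08 m and horizontal distance between lid_square and jar_square below 0.008 m and z of lid_square in the frame of jar_square between 0.064 and 0.07 m and (angle between the x axis of lid_square and the x axis of jar_square, either way round below 0.17 rad or angle between the y axis of lid_square and the x axis of jar_square, either way round below 0.17 rad) and horizontal distance between lid_oblong and jar_oblong below 0.008 m and z of lid_oblong in the frame of jar_oblong between 0.049 and 0.055 m and angle between the x axis of lid_oblong and the x axis of jar_oblong, either way round below 0.17 rad); the robot touches nothing.
It fails at once if a canister is pushed more than 30 mm from its place or tipped (distance of any of jar_small, jar_round, jar_square, jar_oblong from where it was at the start of the episode above 0.03 m or angle between any of jar_small, jar_round, jar_square, jar_oblong's own z axis and vertical above 0.25 rad).
It fails at once if the ink bottle is pushed more than 30 mm from its place or tipped (distance of ink_bottle from where it was at the start of the episode above 0.03 m or angle between ink_bottle's own z axis and vertical above 0.25 rad).
It fails at once if the tattoo machine is pushed more than 30 mm from its place or tipped (distance of machine from where it was at the start of the episode above 0.03 m or angle between machine's own z axis and vertical above 0.25 rad).
It fails at once if a lid is dropped: it falls freely, out of the fingers, at over 0.7 m/s (a fall of about 25 mm) ((linear speed of lid_small above 0.7 m/s and contact force between the fingers and lid_small below 0.05 N) or (linear speed of lid_round above 0.7 m/s and contact force between the fingers and lid_round below 0.05 N) or (linear speed of lid_square above 0.7 m/s and contact force between the fingers and lid_square below 0.05 N) or (linear speed of lid_oblong above 0.7 m/s and contact force between the fingers and lid_oblong below 0.05 N)).
It also fails if it takes over 120 s, if anything falls off the work surface, if the arm or the gripper's body presses on something with over 40 N, if the wrist force passes 120 N, or if a joint passes its speed limit or range.

## Working session

There is one attempt and no reset: what is moved stays moved. The work goes in short steps, Python scripts to look and compute and a tool call to move; the robot and the scene stay as the last step left them, time stands still between calls to the robot, and variables do not carry over. Pictures are saved under pics/ and viewed, at most 14 in all, crops included, and the job is handed in when it is done.

Besides the shell and the picture viewer there is one more tool, called by a JSON object that holds its "api" and its "payload". drive_tool: Moves the arm, as the interface text tells. Its arguments: {"type":"object","properties":{"plan":{"type":"array"},"jaw":{"type":"number"}},"required":["plan"]}

```bash
mkdir -p pics; ls
python3 - <<'E'
from bench import ctrl
import cv2,numpy as np
o=ctrl.get_obs();print({k:np.round(v,3) for k,v in o.items()})
for n in ["scene","side"]:
    im,d=ctrl.camera(n);cv2.imwrite(f"pics/{n}0.png",im[:,:,::-1]);np.save(f"pics/{n}0.npy",d)
    i=ctrl.camera_info(n);print(n,i)
print(ctrl.camera_info("wrist"))
E
```

```text
pics
{'time_s': np.float64(0.0), 'q': array([-1.324,  0.182,  1.608,  0.   ,  1.354, -0.206]), 'dq': array([-0.   ,  0.001, -0.001, -0.002,  0.001, -0.001]), 'joint_efforts': array([ 2.0000e-03, -4.4487e+01, -3.5133e+01, -0.0000e+00,  9.0000e-03,
       -0.0000e+00]), 'eef_pos': array([ 0.251, -0.517,  0.23 ]), 'eef_rot': array([-0.001,  0.974,  0.224, -0.   ]), 'wrist_force': array([ 0.293, -0.244, -0.483]), 'torque': array([ 0.031,  0.001, -0.031]), 'grasp_force': np.float64(0.0), 'opening': np.float64(0.999)}
scene {'camera_matrix': array([[589.73464758,   0.        , 320.27438578],
       [  0.        , 589.73464758, 231.33043934],
       [  0.        ,   0.        ,   1.        ]]), 'R': array([[ 0.76427373,  0.64470074, -0.01570457],
       [ 0.48157959, -0.58675638, -0.65099773],
       [-0.42891347,  0.48997746, -0.75891721]]), 't': array([-0.37678788, -0.21754463,  1.48667592])}
side {'camera_matrix': array([[585.7880683 ,   0.        , 319.33522183],
       [  0.        , 585.7880683 , 236.53484838],
       [  0.        ,   0.        ,   1.        ]]), 'R': array([[-0.99977045, -0.0154258 , -0.01486939],
       [-0.00167671,  0.74820462, -0.66346593],
       [ 0.02135984, -0.66328869, -0.74805873]]), 't': array([0.48803137, 0.03951082, 1.17963978])}
{'camera_matrix': array([[371.64829954,   0.        , 317.8797119 ],
       [  0.        , 371.64829954, 241.67900375],
       [  0.        ,   0.        ,   1.        ]]), 'T_tool_cam': array([[-4.21223390e-04, -9.65292560e-01, -2.61170627e-01,
         6.71551533e-02],
       [ 9.99999866e-01, -4.84904253e-04,  1.79388989e-04,
         3.66840434e-04],
       [-2.99805604e-04, -2.61170517e-01,  9.65292635e-01,
        -1.42316974e-01],
       [ 0.00000000e+00,  0.00000000e+00,  0.00000000e+00,
         1.00000000e+00]])}
```

View pics/scene0.png

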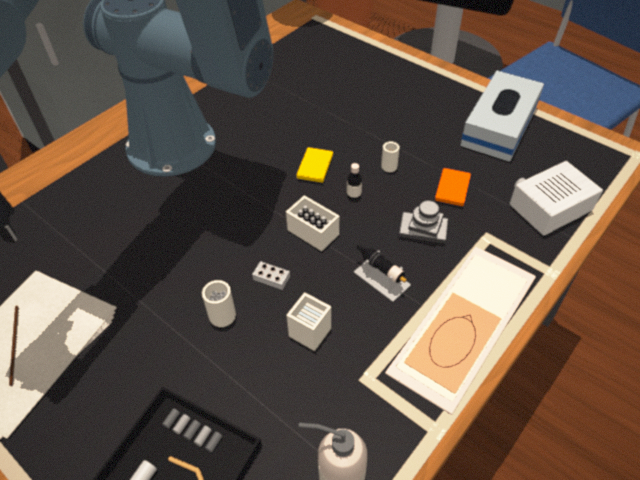

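View pics/side0.png

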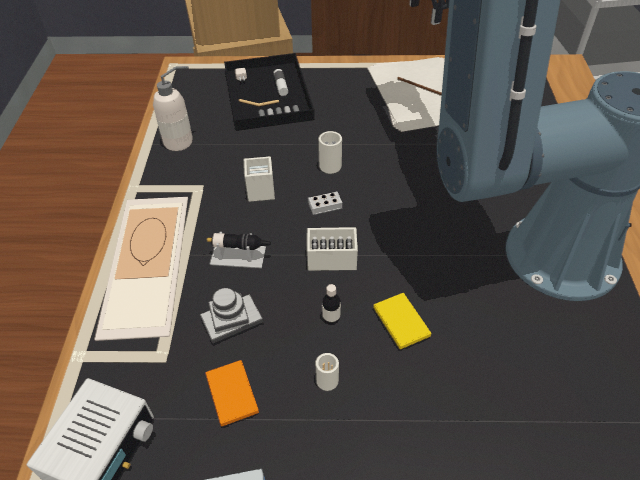

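```bash
cat > h.py <<'E'
import numpy as np,cv2
from bench import ctrl
def cloud(n,d):
    i=ctrl.camera_info(n);K=i["camera_matrix"]
    v,u=np.mgrid[0:480,0:640]
    P=np.stack([(u-K[0,2])/K[0,0]*d,(v-K[1,2])/K[1,1]*d,d],-1)
    return (P-i["t"])@i["R"]   # R^T(P-t)
def pix(n,u,v,z):
    i=ctrl.camera_info(n);K=i["camera_matrix"]
    r=i["R"].T@np.array([(u-K[0,2])/K[0,0],(v-K[1,2])/K[1,1],1]);c=-i["R"].T@i["t"]
    return c+r*(z-c[2])/r[2]
def hmap(clouds,x0,x1,y0,y1,s=0.001):
    H=np.zeros((int((x1-x0)/s),int((y1-y0)/s)))
    for P in clouds:
        P=P.reshape(-1,3)
        a=((P[:,0]-x0)/s).astype(int);b=((P[:,1]-y0)/s).astype(int)
        k=(a>=0)&(a<H.shape[0])&(b>=0)&(b<H.shape[1])
        np.maximum.at(H,(a[k],b[k]),P[k,2])
    return H
E
python3 - <<'E'
from h import *
C={n:cloud(n,np.load(f"pics/{n}0.npy")) for n in("scene","side")}
for n,L in dict(side=dict(sq=(259,160),rnd=(330,135),obl=(332,232),small=(327,358),ink=(331,289),stack=(226,297),mach=(238,240),yel=(402,320),ora=(231,392)),scene=dict(sq=(309,308),obl=(313,215),small=(391,146),stack=(428,208))).items():
  for k,(u,v) in L.items(): print(n,k,np.round(C[n][v,u],3))
H=hmap(C.values(),.3,.9,-.35,.4)
im=cv2.applyColorMap((np.clip(H/.1,0,1)*255).astype(np.uint8),cv2.COLORMAP_JET)[::-1,::-1]
cv2.imwrite("pics/h0.png",np.ascontiguousarray(im))
E
```

```text
side sq [ 0.622 -0.209  0.074]
side rnd [ 0.467 -0.289  0.078]
side obl [ 0.463 -0.018  0.052]
side small [0.47  0.267 0.055]
side ink [0.464 0.154 0.095]
side stack [0.648 0.162 0.081]
side mach [0.646 0.008 0.056]
side yel [0.336 0.168 0.02 ]
side ora [0.629 0.312 0.022]
scene sq [ 0.614 -0.175  0.06 ]
scene obl [0.453 0.024 0.034]
scene small [0.465 0.293 0.054]
scene stack [0.654 0.157 0.083]
```

View pics/h0.png

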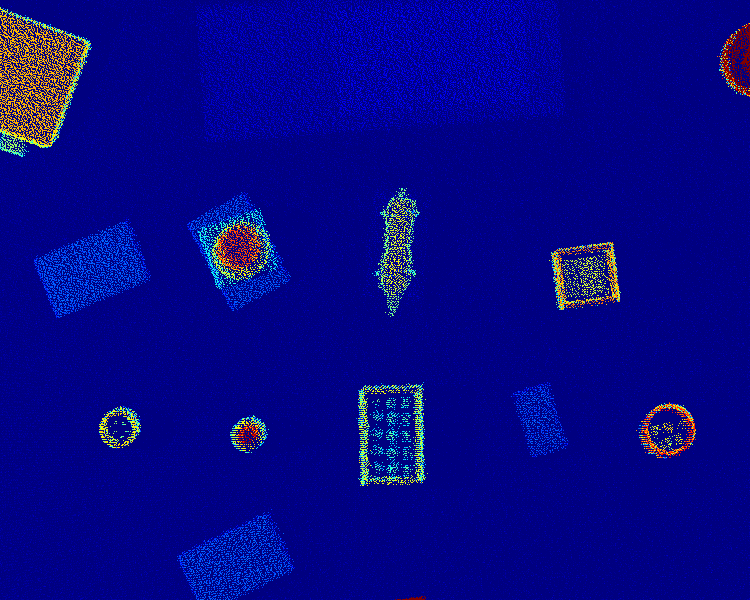

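```bash
cat >> h.py <<'E'
def fit(P,c,r,z0,z1):
    P=P.reshape(-1,3);k=(np.hypot(P[:,0]-c[0],P[:,1]-c[1])<r)&(P[:,2]>z0)&(P[:,2]<z1)
    Q=P[k][:,:2].astype(np.float32)
    # drop isolated points
    from scipy.spatial import cKDTree
    t=cKDTree(Q);Q=Q[t.query(Q,k=5)[0][:,4]<0.003]
    R=cv2.minAreaRect(Q*1000);C=cv2.minEnclosingCircle(Q*1000)
    return len(Q),np.round(R[0],1),np.round(R[1],1),round(R[2],1),"circ",np.round(C[0],1),round(C[1],1),"med z",round(float(np.median(P[k][:,2])),4)
E
python3 - <<'E'
from h import *
C={n:cloud(n,np.load(f"pics/{n}0.npy")) for n in("scene","side")}
C["both"]=np.concatenate([c.reshape(-1,3) for c in C.values()])
for k,(c,r,z0,z1) in dict(jsq=((.625,-.186),.06,.070,.08),jrnd=((.470,-.268),.05,.079,.09),job=((.465,.008),.07,.055,.065),jsm=((.472,.28),.04,.06,.07),
  ink=((.465,.152),.03,.03,.07),mach=((.645,.003),.09,.003,.08),lsm=((.652,.16),.06,.073,.09),lrd=((.65,.16),.06,.0505,.0625),lsq=((.65,.16),.06,.0315,.0425),lob=((.65,.16),.08,.011,.0225)).items():
  for n in C: print(k,n,*fit(C[n],c,r,z0,z1))
E
```

```text
jsq scene 311 [ 625.1 -187.4] [59.  59.2] 6.5 circ [ 625.9 -188.1] 40.1 med z 0.0743
jsq side 136 [ 621.6 -184.9] [55.9 60.3] 6.1 circ [ 622.7 -182.9] 38.0 med z 0.0751
jsq both 577 [ 624.  -186.4] [60.3 62.8] 7.4 circ [ 624.6 -186.8] 41.9 med z 0.0747
jrnd scene 195 [ 470.3 -269.8] [48.7 51.1] 77.9 circ [ 470.1 -269.6] 26.0 med z 0.0837
jrnd side 105 [ 466.7 -267.4] [49.2 49. ] 85.1 circ [ 468.  -266.3] 26.2 med z 0.0845
jrnd both 384 [ 468.8 -267.9] [51.1 53.8] 41.4 circ [ 468.3 -268. ] 27.9 med z 0.0839
job scene 229 [466.6   6.7] [96.7 60.3] 2.2 circ [466.3   6.9] 54.2 med z 0.0592
job side 365 [463.   9.] [95.9 62.4] 1.0 circ [462.2  12.7] 54.5 med z 0.06
job both 772 [464.9   8.4] [99.8 64.6] 1.6 circ [463.9   9.6] 57.6 med z 0.0596
jsm scene 35 [476.2 279.1] [31.2 33.7] 4.3 circ [473.9 277.8] 18.0 med z 0.0641
jsm side 203 [470.7 281.5] [36.5 36.6] 61.5 circ [470.5 281.6] 19.0 med z 0.0654
jsm both 294 [471.1 281. ] [38. 39.] 18.1 circ [472.8 281.1] 21.0 med z 0.065
ink scene 202 [472.3 142.8] [31.9 16.9] 35.9 circ [468.5 147.9] 16.0 med z 0.0532
ink side 276 [463.1 158.8] [30
[... 658 characters left out ...]
3.4 35.9] 20.0 circ [652.5 156. ] 27.7 med z 0.0589
lrd side 243 [644.1 167.3] [54.2 39. ] 31.2 circ [647.9 161.4] 27.4 med z 0.06
lrd both 448 [650.  158.7] [54.  60.5] 46.8 circ [649.4 157.7] 30.6 med z 0.0596
lsq scene 180 [652.8 159.4] [61.3 60.6] 18.7 circ [653.2 160.5] 41.3 med z 0.0393
lsq side 308 [648.3 167. ] [61.7 54.5] 18.4 circ [648.9 166.2] 40.0 med z 0.0403
lsq both 552 [651.3 161.8] [63.4 66.5] 19.1 circ [650.7 161.2] 43.8 med z 0.0398
lob scene 285 [652.9 157.8] [98.6 63.4] 25.0 circ [652.4 155.6] 55.2 med z 0.0194
lob side 552 [646.4 162.8] [99.7 63.5] 27.9 circ [645.7 163.5] 57.2 med z 0.0204
lob both 1155 [648.5 160.5] [101.9  69.8] 27.5 circ [648.7 161.4] 59.2 med z 0.02
```

```bash
cat >> h.py <<'E'
from scipy.spatial.transform import Rotation as Ro
def go(x,y,z,psi=None):
    o=ctrl.get_obs();q=o["eef_rot"];R=Ro.from_quat([q[1],q[2],q[3],q[0]]).as_matrix()
    cur=np.degrees(np.arctan2(R[1,0],R[0,0]))
    d=R.T@(np.array([x,y,z])-o["eef_pos"])/.4
    up=R.T@np.array([0,0,1.])
    r=0 if psi is None else ((cur-psi+90)%180-90)/180
    print("t",round(float(o["time_s"]),2),"pos",np.round(o["eef_pos"],4),"psi",round(cur,1),"q6",round(o["q"][5],2),"open",round(float(o["opening"]),3),"gf",round(float(o["grasp_force"]),1),"| shift",np.round(d,4),"roll",round(r,4),"| tilt",np.round(up,3))
E
python3 -c "
from h import *
go(.653,.161,.2,26)"
```

```text
t 0.1 pos [ 0.2515 -0.5166  0.2305] psi 25.9 q6 -0.21 open 1.002 gf 0.0 | shift [ 1.6437 -1.0838  0.0785] roll -0.0003 | tilt [ 0.    -0.002 -1.   ]
```

{"api": "drive_tool", "payload": {"plan": [[[0.82,-0.54,0.03,0],[0.82,-0.54,0.03,0],[0.82,-0.54,0.03,0],[0.82,-0.54,0.03,0],[0.82,-0.54,0.03,0],[0.82,-0.54,0.03,0],[0.82,-0.54,0.03,0],[0.82,-0.54,0.03,0],[0.82,-0.54,0.03,0],[0.82,-0.54,0.03,0],[0.82,-0.54,0.03,0],[0.82,-0.54,0.03,0]]], "jaw": 0}}

```text
time_s: 1.1
eef_pos: [0.452, -0.1784, 0.2189]
eef_rot: [-0.0, 0.974, 0.226, -0.0]
wrist_force: [-0.7, -0.5, -0.0]
opening: 0.995
grasp_force: 0.0
```

{"api": "drive_tool", "payload": {"plan": [[[0.82,-0.54,0.03,0],[0.82,-0.54,0.03,0],[0.82,-0.54,0.03,0],[0.82,-0.54,0.03,0],[0.82,-0.54,0.03,0],[0.82,-0.54,0.03,0],[0.82,-0.54,0.03,0],[0.82,-0.54,0.03,0],[0.82,-0.54,0.03,0],[0.82,-0.54,0.03,0],[0.82,-0.54,0.03,0],[0.82,-0.54,0.03,0]]]}}

```text
time_s: 2.1
eef_pos: [0.6526, 0.1573, 0.2063]
eef_rot: [0.0, 0.974, 0.224, -0.001]
wrist_force: [-1.4, -0.1, -0.0]
opening: 1.001
grasp_force: 0.0
```

Run:
```python
from h import *
go(.653,.161,.2,26)
im,d=ctrl.camera("wrist");cv2.imwrite("pics/w1.png",im[:,:,::-1]);np.save("pics/w1.npy",d)
```

```text
t 2.1 pos [0.6526 0.1573 0.2063] psi 25.9 q6 1.18 open 1.001 gf 0.0 | shift [ 0.0048 -0.0079  0.0157] roll -0.0003 | tilt [-0.002  0.    -1.   ]
```

View pics/w1.png

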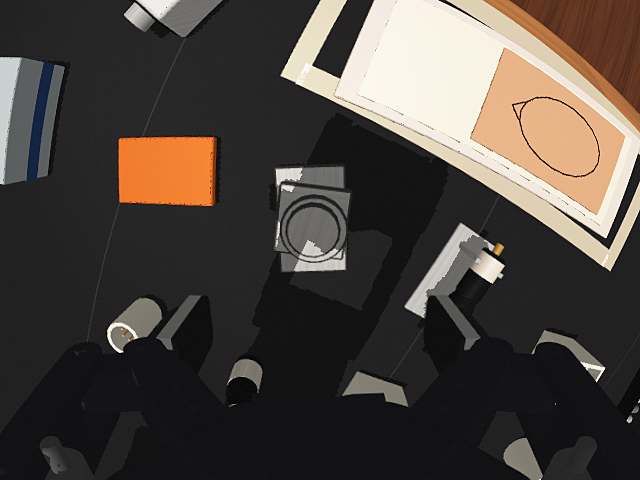

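The wrist view shows the stack at about (312,222), aligned with the image; fingers at the bottom left and right. I'll use its depth to cross-check.

```bash
cat >> h.py <<'E'
def wcloud(d,o):
    i=ctrl.camera_info("wrist");K=i["camera_matrix"];T=i["T_tool_cam"]
    v,u=np.mgrid[0:480,0:640];a=u-K[0,2];b=v-K[1,2];r=np.hypot(a,b)+1e-9
    t=np.tan(np.minimum(r/K[0,0],1.3))/r
    P=np.stack([a*t*d,b*t*d,d],-1)[(d>0)&(r<330)]
    P=P@T[:3,:3].T+T[:3,3]
    q=o["eef_rot"];return P@Ro.from_quat([q[1],q[2],q[3],q[0]]).as_matrix().T+o["eef_pos"]
E
python3 - <<'E'
from h import *
P=wcloud(np.load("pics/w1.npy"),ctrl.get_obs())
for k,(c,r,z0,z1) in dict(lsm=((.652,.16),.06,.073,.09),lrd=((.65,.16),.06,.0505,.0635),lsq=((.65,.16),.06,.0315,.0435),lob=((.65,.16),.08,.011,.0235),jsm=((.472,.28),.04,.06,.07),job=((.465,.008),.07,.055,.065),jsq=((.625,-.186),.06,.070,.08)).items():
  try: print(k,*fit(P,c,r,z0,z1))
  except Exception as e: print(k,e)
go(.653,.16,.062,26)
E
```

```text
lsm 2352 [652.6 161.1] [41.  40.6] 26.1 circ [653.  160.8] 21.0 med z 0.0802
lrd 1309 [650.  158.3] [55.5 54.9] 24.8 circ [649.9 158.7] 28.2 med z 0.06
lsq 1636 [651.4 161.5] [62.3 62.6] 18.7 circ [651.  161.6] 42.8 med z 0.04
lob 2398 [648.1 160.5] [101.   64.1] 27.8 circ [648.6 160.7] 58.4 med z 0.0201
jsm 364 [475.  284.6] [28.2 37.3] 62.6 circ [472.4 280.3] 19.2 med z 0.0642
job 0 [0. 0.] [0. 0.] 0.0 circ [0. 0.] 0.0 med z nan
jsq 184 [ 651.  -189.8] [54.6 18.2] 76.1 circ [ 643.1 -187.8] 27.3 med z 0.0748
t 2.15 pos [0.6524 0.1565 0.2066] psi 25.9 q6 1.18 open 1.001 gf 0.0 | shift [ 0.0057 -0.0072  0.3614] roll -0.0007 | tilt [-0.002  0.    -1.   ]
  return _methods._mean(a, axis=axis, dtype=dtype,
  ret = ret.dtype.type(ret / rcount)
```

{"api": "drive_tool", "payload": {"plan": [[[0.0068,-0.0095,0.1,0],[0.0068,-0.0095,0.2,0],[0.0068,-0.0095,0.27,0],[0.0068,-0.0095,0.31,0],[0.0068,-0.0095,0.34,0],[0.0068,-0.0095,0.355,0],[0.0068,-0.0095,0.361,0],[0.0068,-0.0095,0.361,0],[0.0068,-0.0095,0.361,0]]]}}

```text
time_s: 2.9
eef_pos: [0.6544, 0.1627, 0.0646]
eef_rot: [0.0, 0.975, 0.224, 0.001]
wrist_force: [0.1, 0.5, -0.0]
opening: 0.997
grasp_force: 0.0
```

{"api": "drive_tool", "payload": {"plan": [[[0,0,0,0],[0,0,0,0],[0,0,0,0],[0,0,0,0],[0,0,0,0],[0,0,0,0],[0,0,0,0],[0,0,0,0],[0,0,0,0],[0,0,0,0]]], "jaw": 1}}

```text
time_s: 3.73
eef_pos: [0.654, 0.1631, 0.0639]
eef_rot: [0.0, 0.974, 0.225, 0.001]
wrist_force: [-1.1, -0.4, 5.4]
opening: 0.462
grasp_force: 60.4
```

Run:
```python
from h import *
go(.653,.161,.17)
im,d=ctrl.camera("side");cv2.imwrite("pics/s2.png",cv2.resize(im[220:380,120:340,::-1],None,fx=3,fy=3))
```

```text
t 3.73 pos [0.654  0.1631 0.0639] psi 25.9 q6 1.19 open 0.462 gf 60.4 | shift [-0.0041  0.0038 -0.2652] roll 0 | tilt [ 0.002  0.001 -1.   ]
```

View pics/s2.png

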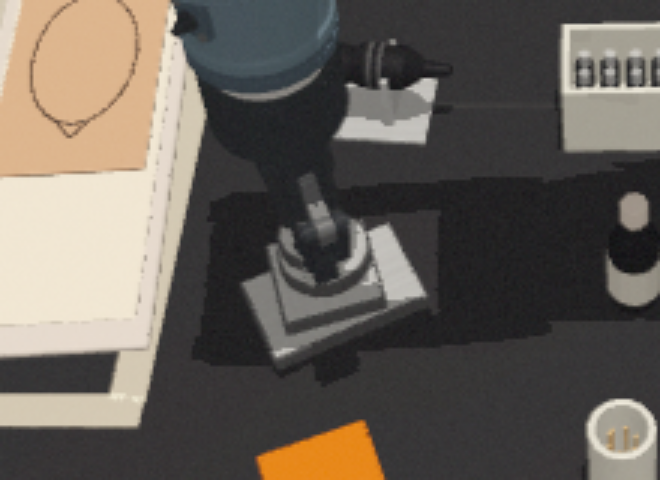

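{"api": "drive_tool", "payload": {"plan": [[[0,0,-0.01,0],[0,0,-0.03,0],[0,0,-0.07,0],[0,0,-0.12,0],[0,0,-0.18,0],[0,0,-0.23,0],[0,0,-0.26,0],[0,0,-0.27,0],[0,0,-0.27,0],[0,0,-0.27,0]]]}}

```text
time_s: 4.62
eef_pos: [0.6526, 0.163, 0.1697]
eef_rot: [-0.0, 0.974, 0.224, -0.001]
wrist_force: [-0.4, -0.5, -1.4]
opening: 0.464
grasp_force: 60.4
```

Run:
```python
from h import *
go(.4744,.281,.14,26)
o=ctrl.get_obs();im,d=ctrl.camera("wrist");P=wcloud(d,o);np.save("pics/w2.npy",d)
for k,(c,r,z0,z1) in dict(lrd=((.65,.16),.06,.0505,.0635),lsq=((.65,.16),.06,.0315,.0435),lob=((.65,.16),.08,.011,.0235)).items():
  try: print(k,*fit(P,c,r,z0,z1))
  except Exception as e: print(k,e)
C=np.concatenate([cloud(n,ctrl.camera(n)[1]).reshape(-1,3) for n in("scene","side")])
print(fit(C,(.654,.163),.03,.15,.2))
cv2.imwrite("pics/w2.png",im[:,:,::-1])
```

```text
t 4.62 pos [0.6526 0.163  0.1697] psi 25.9 q6 1.19 open 0.464 gf 60.4 | shift [-0.2713 -0.4602  0.0751] roll -0.0003 | tilt [-0.002 -0.001 -1.   ]
lrd 4269 [653.2 160.7] [48.6 54.9] 24.5 circ [650.1 159.7] 28.1 med z 0.0599
lsq 2048 [651.6 162.1] [62. 62.] 19.3 circ [651.7 162.7] 42.4 med z 0.0398
lob 2080 [650.6 162.8] [95.8 63.8] 27.9 circ [650.2 162.3] 56.9 med z 0.0198
(237, array([652. , 161.5]), array([41.3, 57. ]), 26.0, 'circ', array([653.5, 162.4]), 29.9, 'med z', 0.1846)
```

View pics/w2.png

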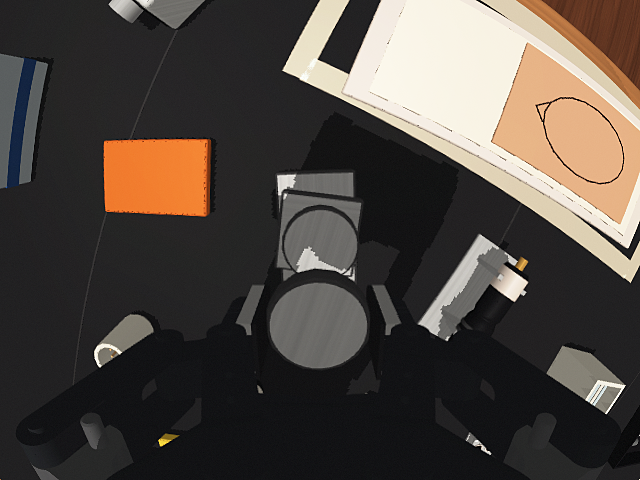

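The held lid is fully visible at (320,319), level between the pads, the rest of the stack undisturbed.

```bash
cat >> h.py <<'E'
def held(r=.03):
    # lid pose in tool frame from wrist depth (mm), tool z of its top
    o=ctrl.get_obs();d=ctrl.camera("wrist")[1];P=wcloud(d,o)
    q=o["eef_rot"];R=Ro.from_quat([q[1],q[2],q[3],q[0]]).as_matrix();p=o["eef_pos"]
    T=(P-p)@R
    k=(np.hypot(T[:,0],T[:,1])<r)&(T[:,2]<.0)&(T[:,2]>-.03)
    zt=np.median(T[k][:,2]);k&=abs(T[:,2]-zt)<.003
    A=np.c_[T[k][:,:2],np.ones(k.sum())];s=np.linalg.lstsq(A,T[k][:,2],rcond=None)[0]
    print("held top toolz",round(zt*1e3,1),"slope",np.round(s[:2],3),fit(T,(0,0),r,zt-.003,zt+.003))
E
python3 - <<'E'
from h import *
held(.026)
go(.4744,.281,.14,26)
E
```

```text
held top toolz -16.0 slope [ 0.011 -0.002] (8157, array([-0.6, -1.5]), array([41.5, 45.6]), 6.4, 'circ', array([2.7, 0. ]), 24.8, 'med z', -0.016)
t 4.82 pos [0.6524 0.1629 0.1692] psi 25.9 q6 1.19 open 0.465 gf 60.4 | shift [-0.2708 -0.46    0.0741] roll -0.0003 | tilt [-0.003 -0.001 -1.   ]
```

Run:
```python
from h import *
o=ctrl.get_obs();P=wcloud(np.load("pics/w2.npy"),o)
q=o["eef_rot"];R=Ro.from_quat([q[1],q[2],q[3],q[0]]).as_matrix()
T=(P-o["eef_pos"])@R
for y in (-12,-6,0,6,12):
  k=(abs(T[:,1]-y/1e3)<.002)&(abs(T[:,2]+.016)<.004)&(abs(T[:,0])<.035)
  x=np.sort(T[k,0])*1e3;print(y,x[:4].round(1),x[-4:].round(1), np.round([T[k&(T[:,0]<-.01),2].mean()*1e3,T[k&(T[:,0]>.01),2].mean()*1e3],1))
```

```text
-12 [-17.8 -17.5 -17.4 -17.3] [16.  16.1 16.4 16.6] [-16.  -15.3]
-6 [-21.  -20.7 -20.7 -20.4] [19.  19.1 19.1 19.3] [-16.  -15.6]
0 [-21.5 -21.5 -21.4 -21.4] [20.  20.  20.1 20.2] [-16.1 -15.7]
6 [-20.6 -20.4 -20.2 -20.2] [19.3 19.3 19.4 19.5] [-16.  -15.6]
12 [-18.9 -18.9 -18.1 -18. ] [16.7 16.7 16.8 17.2] [-16.  -15.4]
```

{"api": "drive_tool", "payload": {"plan": [[[-0.02,-0.034,0.005,0],[-0.06,-0.1,0.01,0],[-0.11,-0.185,0.02,0],[-0.16,-0.27,0.03,0],[-0.2,-0.337,0.04,0],[-0.235,-0.396,0.05,0],[-0.26,-0.438,0.06,0],[-0.273,-0.46,0.07,0],[-0.273,-0.46,0.074,0],[-0.273,-0.46,0.074,0],[-0.273,-0.46,0.074,0],[-0.273,-0.46,0.074,0]]]}}

```text
time_s: 5.82
eef_pos: [0.476, 0.28, 0.1415]
eef_rot: [0.0, 0.975, 0.224, 0.0]
wrist_force: [0.0, 0.1, -0.9]
opening: 0.465
grasp_force: 60.5
```

Run:
```python
from h import *
o=ctrl.get_obs()
P=wcloud(ctrl.camera("wrist")[1],o)
C=np.concatenate([cloud(n,ctrl.camera(n)[1]).reshape(-1,3) for n in("side",)])
print(fit(C,(.472,.28),.04,.06,.07))
for k,(c,r,z0,z1) in dict(jsm=((.472,.28),.04,.06,.07),lrd=((.65,.16),.06,.0505,.0635)).items():
  try: print(k,*fit(P,c,r,z0,z1))
  except Exception as e: print(k,e)
held(.022)
go(.4734,.2805,.062,26)
```

```text
(210, array([470.7, 281.6]), array([35.7, 36.6]), 61.1, 'circ', array([470.8, 281.4]), 19.0, 'med z', 0.0653)
jsm 895 [475.9 283.2] [28.6 37.8] 29.0 circ [472.2 281.3] 19.1 med z 0.0644
lrd 3721 [649.2 160. ] [55.1 55.7] 38.9 circ [649.6 159.8] 28.5 med z 0.0598
held top toolz -16.0 slope [ 0.012 -0.003] (8005, array([-1. ,  0.3]), array([40.1, 41.8]), 89.5, 'circ', array([0., 0.]), 22.0, 'med z', -0.016)
t 5.97 pos [0.4755 0.2801 0.1415] psi 25.9 q6 1.44 open 0.465 gf 60.5 | shift [-0.0044 -0.0032  0.1986] roll -0.0007 | tilt [ 0.  0. -1.]
```

{"api": "drive_tool", "payload": {"plan": [[[-0.0042,-0.0051,0.04,0],[-0.0042,-0.0051,0.09,0],[-0.0042,-0.0051,0.13,0],[-0.0042,-0.0051,0.155,0],[-0.0042,-0.0051,0.17,0],[-0.0042,-0.0051,0.18,0],[-0.0042,-0.0051,0.187,0],[-0.0042,-0.0051,0.192,0],[-0.0042,-0.0051,0.195,0],[-0.0042,-0.0051,0.197,0],[-0.0042,-0.0051,0.197,0]]]}}

```text
time_s: 6.88
eef_pos: [0.4724, 0.2819, 0.0628]
eef_rot: [-0.0, 0.974, 0.225, 0.0]
wrist_force: [-0.9, 0.3, -0.8]
opening: 0.463
grasp_force: 60.5
```

Run:
```python
from h import *
print(ctrl.get_obs()["wrist_force"].round(2))
go(.4731,.2812,.061,26)
```

```text
[-0.94  0.28 -0.85]
t 6.88 pos [0.4724 0.2819 0.0628] psi 25.9 q6 1.44 open 0.463 gf 60.5 | shift [0.0008 0.0024 0.0046] roll -0.0003 | tilt [ 0.001  0.    -1.   ]
```

{"api": "drive_tool", "payload": {"plan": [[[0,0,0.002,0],[0,0,0.004,0],[0,0,0.005,0],[0,0,0.005,0],[0,0,0.005,0]]]}}

```text
time_s: 7.3
eef_pos: [0.4724, 0.2819, 0.0609]
eef_rot: [-0.0, 0.974, 0.224, 0.0]
wrist_force: [-1.4, 0.4, 3.9]
opening: 0.467
grasp_force: 60.7
```

{"api": "drive_tool", "payload": {"plan": [[[0,0,0,0],[0,0,0,0],[0,0,0,0],[0,0,0,0],[0,0,0,0],[0,0,0,0],[0,0,-0.02,0],[0,0,-0.08,0],[0,0,-0.16,0],[0,0,-0.24,0],[0,0,-0.28,0],[0,0,-0.28,0]]], "jaw": 0}}

```text
time_s: 8.3
eef_pos: [0.4751, 0.2829, 0.1781]
eef_rot: [-0.0, 0.974, 0.225, 0.005]
wrist_force: [0.7, -1.1, 0.3]
opening: 0.998
grasp_force: 0.0
```

Run:
```python
from h import *
o=ctrl.get_obs();im,d=ctrl.camera("wrist");P=wcloud(d,o)
for k,(c,r,z0,z1) in dict(lsmall=((.472,.28),.04,.068,.085),ljar=((.472,.28),.04,.05,.064),lrd=((.65,.16),.06,.0505,.0635)).items():
  try: print(k,*fit(P,c,r,z0,z1))
  except Exception as e: print(k,e)
C=np.concatenate([cloud(n,ctrl.camera(n)[1]).reshape(-1,3) for n in("side","scene")])
print(fit(C,(.472,.28),.04,.07,.085)); print(fit(C,(.65,.16),.06,.0505,.0625))
go(.65,.16,.17,26)
cv2.imwrite("pics/w3.png",im[:,:,::-1])
```

```text
lsmall 2800 [472.2 281.1] [40.4 40.7] 21.2 circ [471.6 281. ] 21.1 med z 0.0769
ljar 60 [486.2 287.9] [ 5.8 25.8] 25.4 circ [483.9 286.8] 12.9 med z 0.0539
lrd 3095 [649.4 159.8] [55.4 55.8] 24.1 circ [649.3 159.6] 28.4 med z 0.0598
(688, array([471.3, 281.1]), array([41.4, 44. ]), 54.0, 'circ', array([471.7, 280.3]), 22.8, 'med z', 0.0777)
(975, array([650.2, 159.1]), array([56. , 58.9]), 20.0, 'circ', array([649.1, 157.5]), 31.0, 'med z', 0.0601)
t 8.45 pos [0.4717 0.2816 0.172 ] psi 25.9 q6 1.44 open 1.0 gf 0.0 | shift [0.268  0.4684 0.0048] roll -0.0003 | tilt [-0.001 -0.    -1.   ]
```

View pics/w3.png

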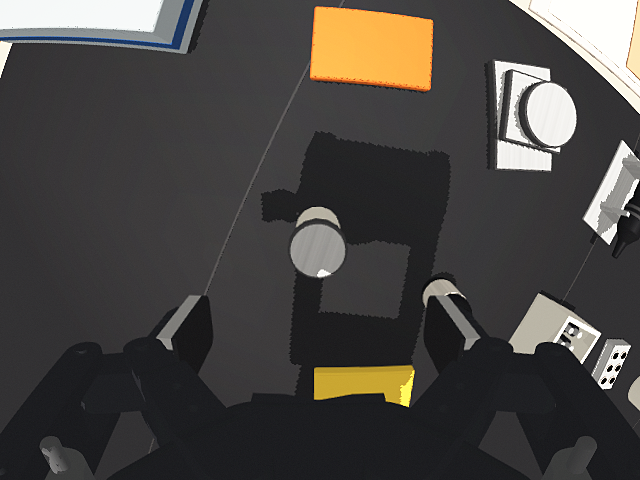

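The lid is seated on the small canister at (317,250), top at 77 mm. Next, the round one.

{"api": "drive_tool", "payload": {"plan": [[[0.0445,0.078,0,0],[0.089,0.156,0,0],[0.134,0.234,0,0],[0.178,0.312,0,0],[0.223,0.39,0,0],[0.25,0.438,0,0],[0.2675,0.469,0.005,0],[0.2675,0.469,0.005,0],[0.2675,0.469,0.005,0],[0.2675,0.469,0.005,0],[0.2675,0.469,0.005,0]]]}}

```text
time_s: 9.37
eef_pos: [0.6491, 0.1609, 0.1698]
eef_rot: [-0.0, 0.974, 0.225, -0.001]
wrist_force: [-0.4, -0.1, -0.5]
opening: 1.003
grasp_force: 0.0
```

Run:
```python
from h import *
go(.6497,.1595,.0425,26)
```

```text
t 9.37 pos [0.6491 0.1609 0.1698] psi 26.0 q6 1.18 open 1.003 gf 0.0 | shift [2.000e-04 3.900e-03 3.183e-01] roll 0.0 | tilt [-0.001 -0.001 -1.   ]
```

{"api": "drive_tool", "payload": {"plan": [[[0,0.004,0.09,0],[0,0.004,0.18,0],[0,0.004,0.24,0],[0,0.004,0.28,0],[0,0.004,0.3,0],[0,0.004,0.311,0],[0,0.004,0.318,0],[0,0.004,0.318,0],[0,0.004,0.318,0],[0,0.004,0.318,0]]]}}

```text
time_s: 10.2
eef_pos: [0.6521, 0.1586, 0.0448]
eef_rot: [0.0, 0.974, 0.225, 0.001]
wrist_force: [0.6, -0.3, 0.7]
opening: 1.001
grasp_force: 0.0
```

{"api": "drive_tool", "payload": {"plan": [[[0,0,0,0],[0,0,0,0],[0,0,0,0],[0,0,0,0],[0,0,0,0],[0,0,0,0],[0,0,0,0],[0,0,0,0]]], "jaw": 1}}

```text
time_s: 10.87
eef_pos: [0.6521, 0.1585, 0.0445]
eef_rot: [0.0, 0.974, 0.224, 0.001]
wrist_force: [-0.6, -0.1, 6.2]
opening: 0.626
grasp_force: 63.4
```

{"api": "drive_tool", "payload": {"plan": [[[0,0,-0.01,0],[0,0,-0.03,0],[0,0,-0.07,0],[0,0,-0.13,0],[0,0,-0.19,0],[0,0,-0.25,0],[0,0,-0.3,0],[0,0,-0.33,0],[0,0,-0.34,0],[0,0,-0.34,0],[0,0,-0.34,0]]]}}

```text
time_s: 11.78
eef_pos: [0.6504, 0.1584, 0.1781]
eef_rot: [-0.0, 0.974, 0.224, -0.001]
wrist_force: [-0.1, 0.4, -1.2]
opening: 0.627
grasp_force: 63.1
```

Run:
```python
from h import *
held(.03)
o=ctrl.get_obs();im,d=ctrl.camera("wrist");P=wcloud(d,o)
for k,(c,r,z0,z1) in dict(lsq=((.65,.16),.06,.0315,.0435),lob=((.65,.16),.08,.011,.0235)).items():
   print(k,*fit(P,c,r,z0,z1))
go(.469,-.2683,.17,26)
cv2.imwrite("pics/w4.png",im[:,:,::-1])
```

```text
held top toolz -15.4 slope [0.007 0.   ] (14182, array([-0.7,  0.5]), array([55. , 56.2]), 87.7, 'circ', array([0.6, 0. ]), 29.8, 'med z', -0.0154)
lsq 5396 [651.7 162.2] [62.2 62.9] 18.7 circ [651.5 162.4] 42.9 med z 0.04
lob 1804 [657.4 166.7] [80.  63.6] 27.6 circ [657.7 165.9] 50.3 med z 0.0199
t 11.88 pos [0.6501 0.1584 0.1772] psi 25.9 q6 1.18 open 0.631 gf 63.1 | shift [-0.8736  0.7612  0.0198] roll -0.0003 | tilt [-0.003 -0.001 -1.   ]
```

View pics/w4.png

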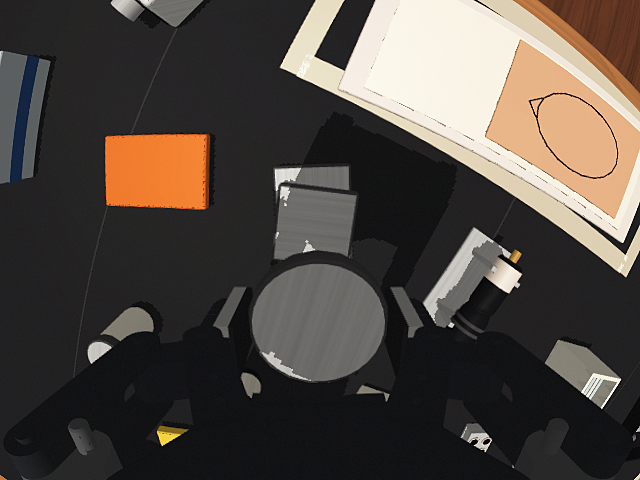

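{"api": "drive_tool", "payload": {"plan": [[[-0.035,0.03,0,0],[-0.105,0.091,0,0],[-0.179,0.156,0,0],[-0.253,0.221,0,0],[-0.328,0.285,0,0],[-0.402,0.35,0,0],[-0.476,0.415,0,0],[-0.55,0.48,0.01,0],[-0.625,0.544,0.01,0],[-0.699,0.609,0.01,0],[-0.76,0.662,0.015,0],[-0.804,0.7,0.02,0]]]}}

```text
time_s: 12.88
eef_pos: [0.4826, -0.2363, 0.1701]
eef_rot: [-0.0, 0.975, 0.224, -0.001]
wrist_force: [-0.2, -0.5, -0.1]
opening: 0.63
grasp_force: 63.1
```

{"api": "drive_tool", "payload": {"plan": [[[-0.03,0.026,0,0],[-0.055,0.048,0,0],[-0.07,0.061,0,0],[-0.07,0.061,0,0],[-0.07,0.061,0,0],[-0.07,0.061,0,0]]]}}

```text
time_s: 13.38
eef_pos: [0.4703, -0.2672, 0.1711]
eef_rot: [-0.0, 0.974, 0.225, -0.0]
wrist_force: [1.0, 0.5, -0.5]
opening: 0.634
grasp_force: 63.1
```

Run:
```python
from h import *
o=ctrl.get_obs();P=wcloud(ctrl.camera("wrist")[1],o)
for k,(c,r,z0,z1) in dict(jrnd=((.47,-.268),.05,.079,.09),jsq=((.625,-.186),.06,.070,.08)).items():
   print(k,*fit(P,c,r,z0,z1))
held(.03)
go(.4696,-.268,.085,26)
```

```text
jrnd 965 [ 477.6 -264.2] [31.2 51. ] 26.3 circ [ 469.2 -268.3] 25.9 med z 0.0844
jsq 1066 [ 609.3 -188.1] [30.5 59. ] 7.8 circ [ 609.7 -188.1] 32.4 med z 0.0745
held top toolz -15.5 slope [ 0.007 -0.   ] (14192, array([-0.9,  0.4]), array([54.9, 56.7]), 88.6, 'circ', array([0.2, 0. ]), 29.9, 'med z', -0.0155)
t 13.48 pos [ 0.4704 -0.2672  0.1712] psi 26.0 q6 0.38 open 0.632 gf 63.1 | shift [-0.0026  0.001   0.2156] roll 0.0001 | tilt [ 0. -0. -1.]
```

{"api": "drive_tool", "payload": {"plan": [[[-0.002,0.001,0.04,0],[-0.002,0.001,0.09,0],[-0.002,0.001,0.13,0],[-0.002,0.001,0.16,0],[-0.002,0.001,0.175,0],[-0.002,0.001,0.185,0],[-0.002,0.001,0.192,0],[-0.002,0.001,0.2,0],[-0.002,0.001,0.208,0],[-0.002,0.001,0.214,0],[-0.002,0.001,0.219,0],[-0.002,0.001,0.219,0]]]}}

```text
time_s: 14.48
eef_pos: [0.4693, -0.2689, 0.0835]
eef_rot: [-0.0, 0.974, 0.224, -0.0]
wrist_force: [0.3, 0.0, -1.0]
opening: 0.627
grasp_force: 63.1
```

Run:
```python
from h import *
go(.4699,-.268,.0812,26)
```

```text
t 14.48 pos [ 0.4693 -0.2689  0.0835] psi 25.9 q6 0.38 open 0.627 gf 63.1 | shift [ 0.0023 -0.0013  0.0057] roll -0.0003 | tilt [-0. -0. -1.]
```

{"api": "drive_tool", "payload": {"plan": [[[0.002,-0.001,0.002,0],[0.002,-0.001,0.004,0],[0.002,-0.001,0.0055,0],[0.002,-0.001,0.0055,0],[0.002,-0.001,0.0055,0]]]}}

```text
time_s: 14.9
eef_pos: [0.47, -0.2682, 0.0816]
eef_rot: [0.0, 0.974, 0.224, 0.0]
wrist_force: [-0.1, 0.5, -0.3]
opening: 0.627
grasp_force: 63.2
```

{"api": "drive_tool", "payload": {"plan": [[[0,0,0,0],[0,0,0,0],[0,0,0,0],[0,0,0,0],[0,0,0,0],[0,0,0,0],[0,0,-0.02,0],[0,0,-0.08,0],[0,0,-0.16,0],[0,0,-0.22,0],[0,0,-0.24,0],[0,0,-0.24,0]]], "jaw": 0}}

```text
time_s: 15.9
eef_pos: [0.4714, -0.2694, 0.1807]
eef_rot: [0.002, 0.974, 0.225, 0.002]
wrist_force: [-0.0, 0.1, -0.8]
opening: 0.996
grasp_force: 0.0
```

Run:
```python
from h import *
o=ctrl.get_obs();P=wcloud(ctrl.camera("wrist")[1],o)
for k,(c,r,z0,z1) in dict(lr=((.47,-.268),.05,.09,.105),jsq=((.625,-.186),.06,.070,.08)).items():
   print(k,*fit(P,c,r,z0,z1))
C=np.concatenate([cloud(n,ctrl.camera(n)[1]).reshape(-1,3) for n in("side","scene")])
print(fit(C,(.47,-.268),.05,.09,.105))
go(.6517,.1622,.17,18.8)
```

```text
lr 5677 [ 469.5 -269.1] [55.2 55.3] 0.5 circ [ 469.3 -268.9] 28.2 med z 0.097
jsq 1071 [ 611.6 -188. ] [34.6 58.5] 7.3 circ [ 611.8 -188. ] 33.3 med z 0.0744
(1000, array([ 470.4, -268.5]), array([55.1, 57.7]), 1.0, 'circ', array([ 469.1, -269.4]), 30.1, 'med z', 0.0973)
t 16.05 pos [ 0.4692 -0.2675  0.176 ] psi 25.9 q6 0.38 open 1.0 gf 0.0 | shift [ 0.8803 -0.7665  0.016 ] roll 0.0397 | tilt [-0.001 -0.002 -1.   ]
```

{"api": "drive_tool", "payload": {"plan": [[[0.04,-0.035,0,0],[0.11,-0.096,0,0],[0.19,-0.165,0,0],[0.265,-0.23,0,0],[0.34,-0.296,0,0.01],[0.415,-0.361,0,0.02],[0.49,-0.427,0,0.03],[0.565,-0.492,0.01,0.04],[0.64,-0.557,0.01,0.04],[0.715,-0.623,0.01,0.04],[0.78,-0.679,0.015,0.04],[0.83,-0.723,0.016,0.04]]]}}

```text
time_s: 17.05
eef_pos: [0.6411, 0.1401, 0.1681]
eef_rot: [-0.001, 0.987, 0.164, -0.002]
wrist_force: [-0.2, -0.1, -0.6]
opening: 0.998
grasp_force: 0.0
```

```bash
python3 -c "
from h import *
go(.6517,.1622,.17,18.8)"
```

```text
t 17.05 pos [0.6411 0.1401 0.1681] psi 18.8 q6 1.28 open 0.998 gf 0.0 | shift [ 0.0429 -0.0439 -0.0048] roll 0.0002 | tilt [-0.004 -0.002 -1.   ]
```

{"api": "drive_tool", "payload": {"plan": [[[0.025,-0.025,0,0],[0.043,-0.044,0,0],[0.043,-0.044,0,0],[0.043,-0.044,0,0],[0.043,-0.044,0,0]]]}}

```text
time_s: 17.47
eef_pos: [0.652, 0.1581, 0.1702]
eef_rot: [0.0, 0.987, 0.162, -0.001]
wrist_force: [-0.3, 0.2, -0.2]
opening: 0.997
grasp_force: 0.0
```

Run:
```python
from h import *
o=ctrl.get_obs();P=wcloud(ctrl.camera("wrist")[1],o)
for k,(c,r,z0,z1) in dict(lsq=((.65,.16),.06,.0315,.0435),lob=((.65,.16),.08,.011,.0235)).items():
   print(k,*fit(P,c,r,z0,z1))
go(.6517,.1622,.0225,18.8)
```

```text
lsq 6468 [651.3 162.1] [62.2 62.8] 18.6 circ [651.  162.2] 42.8 med z 0.0399
lob 3126 [648.6 161.7] [100.6  64.7] 27.8 circ [648.7 162. ] 58.2 med z 0.0199
t 17.52 pos [0.6522 0.1579 0.1706] psi 18.7 q6 1.31 open 0.998 gf 0.0 | shift [ 0.0027 -0.0105  0.3703] roll -0.0008 | tilt [-0.001  0.    -1.   ]
```

{"api": "drive_tool", "payload": {"plan": [[[0.001,-0.0105,0.09,0],[0.001,-0.0105,0.18,0],[0.001,-0.0105,0.26,0],[0.001,-0.0105,0.31,0],[0.001,-0.0105,0.34,0],[0.001,-0.0105,0.36,0],[0.001,-0.0105,0.37,0],[0.001,-0.0105,0.37,0],[0.001,-0.0105,0.37,0],[0.001,-0.0105,0.37,0]]]}}

```text
time_s: 18.35
eef_pos: [0.6529, 0.1634, 0.0249]
eef_rot: [0.0, 0.987, 0.163, 0.001]
wrist_force: [0.3, 0.0, 0.1]
opening: 1.001
grasp_force: 0.0
```

{"api": "drive_tool", "payload": {"plan": [[[0,0,0,0],[0,0,0,0],[0,0,0,0],[0,0,0,0],[0,0,0,0],[0,0,0,0],[0,0,0,0],[0,0,0,0]]], "jaw": 1}}

```text
time_s: 19.02
eef_pos: [0.6528, 0.1636, 0.0247]
eef_rot: [0.0, 0.987, 0.163, 0.001]
wrist_force: [-0.3, -0.1, 5.4]
opening: 0.708
grasp_force: 65.9
```

{"api": "drive_tool", "payload": {"plan": [[[0,0,-0.01,0],[0,0,-0.03,0],[0,0,-0.07,0],[0,0,-0.13,0],[0,0,-0.19,0],[0,0,-0.25,0],[0,0,-0.3,0],[0,0,-0.33,0],[0,0,-0.35,0],[0,0,-0.36,0],[0,0,-0.36,0],[0,0,-0.36,0]]]}}

```text
time_s: 20.02
eef_pos: [0.6509, 0.1633, 0.1658]
eef_rot: [-0.0, 0.987, 0.163, -0.001]
wrist_force: [0.6, -0.4, -0.9]
opening: 0.704
grasp_force: 65.1
```

Run:
```python
from h import *
held(.045)
o=ctrl.get_obs();im,d=ctrl.camera("wrist");P=wcloud(d,o)
for k,(c,r,z0,z1) in dict(lob=((.65,.16),.08,.011,.0235)).items():
   print(k,*fit(P,c,r,z0,z1))
C=np.concatenate([cloud(n,ctrl.camera(n)[1]).reshape(-1,3) for n in("side","scene")])
print(fit(C,(.65,.16),.08,.011,.0225))
go(.624,-.1865,.165,6.8)
cv2.imwrite("pics/w5.png",im[:,:,::-1])
```

```text
held top toolz -15.3 slope [ 0.006 -0.001] (22147, array([-0.8, -0.1]), array([61.9, 87.4]), 0.2, 'circ', array([ 0.4, -0.1]), 44.4, 'med z', -0.0153)
lob 5975 [664.8 169.9] [64.  64.2] 27.4 circ [664.6 169.5] 44.2 med z 0.02
(2324, array([648. , 160.8]), array([101.5,  70.6]), 28.5, 'circ', array([648.4, 159.9]), 58.9, 'med z', 0.0202)
t 20.22 pos [0.6509 0.1633 0.1657] psi 18.7 q6 1.31 open 0.706 gf 65.1 | shift [-0.3447  0.8065  0.0019] roll 0.0663 | tilt [-0.002 -0.001 -1.   ]
```

View pics/w5.png

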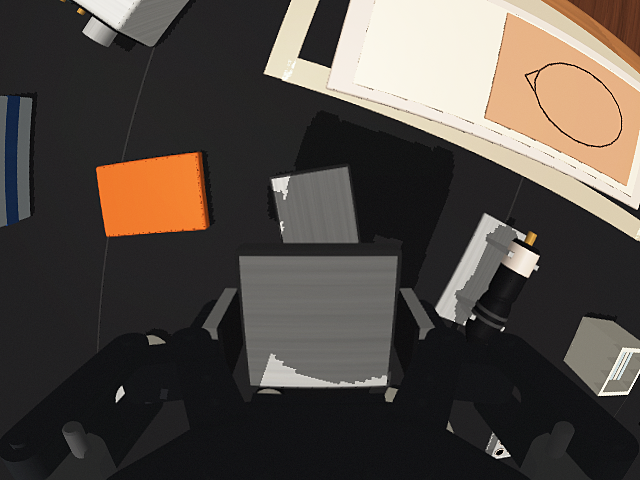

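The square lid is held straight at (318,318).

{"api": "drive_tool", "payload": {"plan": [[[-0.015,0.035,0,0.005],[-0.043,0.1,0,0.015],[-0.083,0.193,0,0.03],[-0.12,0.28,0,0.045],[-0.157,0.367,0,0.055],[-0.194,0.454,0,0.066],[-0.231,0.54,0,0.066],[-0.268,0.627,0,0.066],[-0.3,0.702,0,0.066],[-0.325,0.76,0,0.066],[-0.34,0.795,0,0.066],[-0.345,0.806,0,0.066]]]}}

```text
time_s: 21.22
eef_pos: [0.6238, -0.1893, 0.1667]
eef_rot: [0.0, 0.998, 0.058, -0.0]
wrist_force: [0.4, 0.5, -1.5]
opening: 0.707
grasp_force: 65.1
```

{"api": "drive_tool", "payload": {"plan": [[[0,0,0,0],[0,0,0,0],[0,0,0,0]]]}}

```text
time_s: 21.47
eef_pos: [0.6247, -0.1845, 0.1669]
eef_rot: [-0.0, 0.998, 0.061, -0.0]
wrist_force: [-0.2, 0.4, -2.0]
opening: 0.706
grasp_force: 65.1
```

Run:
```python
from h import *
o=ctrl.get_obs();P=wcloud(ctrl.camera("wrist")[1],o)
C=np.concatenate([cloud(n,ctrl.camera(n)[1]).reshape(-1,3) for n in("side","scene")])
print(fit(C,(.625,-.186),.06,.07,.08))
print(fit(P,(.625,-.186),.06,.07,.08))
held(.045)
go(.6248,-.1864,.075,6.8)
```

```text
(546, array([ 624.5, -186.4]), array([61. , 62.5]), 8.0, 'circ', array([ 623.7, -185.2]), 41.6, 'med z', 0.0746)
(1162, array([ 640.6, -184.2]), array([25. , 57.7]), 7.2, 'circ', array([ 640.7, -184.1]), 31.1, 'med z', 0.0746)
held top toolz -15.3 slope [ 0.005 -0.001] (22154, array([-0.9, -0.1]), array([87.5, 62.2]), 89.5, 'circ', array([ 0.9, -0.2]), 44.3, 'med z', -0.0153)
t 21.67 pos [ 0.6248 -0.185   0.1672] psi 7.0 q6 0.98 open 0.71 gf 65.1 | shift [-0.0004  0.0036  0.2304] roll 0.0009 | tilt [ 0. -0. -1.]
```

{"api": "drive_tool", "payload": {"plan": [[[-0.001,0.0033,0.04,0],[-0.001,0.0033,0.09,0],[-0.001,0.0033,0.135,0],[-0.001,0.0033,0.165,0],[-0.001,0.0033,0.185,0],[-0.001,0.0033,0.198,0],[-0.001,0.0033,0.207,0],[-0.001,0.0033,0.215,0],[-0.001,0.0033,0.223,0],[-0.001,0.0033,0.229,0],[-0.001,0.0033,0.234,0],[-0.001,0.0033,0.234,0]]]}}

```text
time_s: 22.67
eef_pos: [0.6242, -0.1876, 0.0733]
eef_rot: [-0.0, 0.998, 0.06, -0.0]
wrist_force: [0.3, -0.2, -1.6]
opening: 0.706
grasp_force: 65.2
```

Run:
```python
from h import *
go(.6245,-.1863,.0715,7.2)
```

```text
t 22.67 pos [ 0.6242 -0.1876  0.0733] psi 6.9 q6 0.98 open 0.706 gf 65.2 | shift [ 0.001  -0.0032  0.0046] roll -0.0019 | tilt [-0. -0. -1.]
```

{"api": "drive_tool", "payload": {"plan": [[[0.001,-0.003,0.002,0],[0.001,-0.003,0.0035,0],[0.001,-0.003,0.0045,0],[0.001,-0.003,0.0045,0],[0.001,-0.003,0.0045,0]]]}}

```text
time_s: 23.08
eef_pos: [0.6246, -0.1864, 0.0717]
eef_rot: [0.0, 0.998, 0.06, 0.0]
wrist_force: [0.3, 0.1, -0.8]
opening: 0.702
grasp_force: 65.2
```

{"api": "drive_tool", "payload": {"plan": [[[0,0,0,0],[0,0,0,0],[0,0,0,0],[0,0,0,0],[0,0,0,0],[0,0,0,0],[0,0,-0.02,0],[0,0,-0.08,0],[0,0,-0.16,0],[0,0,-0.22,0],[0,0,-0.24,0],[0,0,-0.24,0]]], "jaw": 0}}

```text
time_s: 24.08
eef_pos: [0.6264, -0.1872, 0.1715]
eef_rot: [0.002, 0.998, 0.06, 0.003]
wrist_force: [2.1, 0.7, 0.1]
opening: 1.001
grasp_force: 0.0
```

Run:
```python
from h import *
o=ctrl.get_obs();P=wcloud(ctrl.camera("wrist")[1],o)
for k,(c,r,z0,z1) in dict(lsq=((.625,-.186),.06,.081,.095)).items():
   print(k,*fit(P,c,r,z0,z1))
C=np.concatenate([cloud(n,ctrl.camera(n)[1]).reshape(-1,3) for n in("side","scene")])
print(fit(C,(.625,-.186),.06,.081,.095)); print(fit(C,(.65,.16),.08,.011,.0225)); print(fit(C,(.465,.008),.07,.055,.065))
go(.6486,.1615,.16,27.7)
```

```text
lsq 8743 [ 623.8 -186.4] [61.8 62.2] 6.9 circ [ 623.7 -186.6] 42.8 med z 0.087
(1632, array([ 624. , -186.5]), array([64. , 66.7]), 6.9, 'circ', array([ 623.1, -186.9]), 44.4, 'med z', 0.0874)
(2319, array([648.3, 160.7]), array([101.4,  71.3]), 28.8, 'circ', array([648.5, 161.3]), 59.3, 'med z', 0.0203)
(372, array([464.3,   9.3]), array([97.5, 61.9]), 1.0, 'circ', array([463.7,   9.9]), 55.7, 'med z', 0.0603)
t 24.23 pos [ 0.6236 -0.1859  0.166 ] psi 6.9 q6 0.98 open 1.005 gf 0.0 | shift [ 0.1659 -0.8548  0.0159] roll -0.1158 | tilt [-0.002 -0.001 -1.   ]
```

{"api": "drive_tool", "payload": {"plan": [[[0.01,-0.05,0,-0.01],[0.027,-0.14,0,-0.03],[0.046,-0.236,0,-0.05],[0.065,-0.335,0,-0.07],[0.084,-0.433,0,-0.09],[0.103,-0.53,0,-0.105],[0.122,-0.63,0,-0.116],[0.14,-0.72,0,-0.116],[0.155,-0.8,0.01,-0.116],[0.166,-0.855,0.016,-0.116],[0.166,-0.855,0.016,-0.116],[0.166,-0.855,0.016,-0.116]]]}}

```text
time_s: 25.23
eef_pos: [0.648, 0.1624, 0.1586]
eef_rot: [-0.0, 0.971, 0.241, -0.002]
wrist_force: [-0.1, 0.1, -0.6]
opening: 1.001
grasp_force: 0.0
```

{"api": "drive_tool", "payload": {"plan": [[[0,0,0,0],[0,0,0,0]]]}}

```text
time_s: 25.4
eef_pos: [0.6493, 0.1598, 0.1604]
eef_rot: [0.0, 0.971, 0.239, -0.001]
wrist_force: [0.2, -0.4, -0.1]
opening: 0.998
grasp_force: 0.0
```

Run:
```python
from h import *
o=ctrl.get_obs();P=wcloud(ctrl.camera("wrist")[1],o)
print(*fit(P,(.65,.16),.08,.011,.0235))
go(.648,.1615,.003,27.7)
```

```text
9875 [648.9 161.5] [100.3  64.2] 28.2 circ [648.7 161.9] 58.3 med z 0.02
t 25.45 pos [0.6496 0.1596 0.1608] psi 27.6 q6 1.15 open 0.995 gf 0.0 | shift [-0.0009 -0.006   0.3944] roll -0.0003 | tilt [-0.001 -0.    -1.   ]
```

{"api": "drive_tool", "payload": {"plan": [[[0,-0.006,0.09,-0.002],[0,-0.006,0.18,-0.002],[0,-0.006,0.26,-0.002],[0,-0.006,0.32,-0.002],[0,-0.006,0.355,-0.002],[0,-0.006,0.375,-0.002],[0,-0.006,0.385,-0.002],[0,-0.006,0.39,-0.002],[0,-0.006,0.39,-0.002],[0,-0.006,0.39,-0.002],[0,-0.006,0.39,-0.002]]]}}

```text
time_s: 26.37
eef_pos: [0.6496, 0.1634, 0.0069]
eef_rot: [0.0, 0.97, 0.243, 0.001]
wrist_force: [-0.3, -0.5, 0.1]
opening: 0.999
grasp_force: 0.0
```

{"api": "drive_tool", "payload": {"plan": [[[0,0,0,0],[0,0,0,0],[0,0,0,0],[0,0,0,0],[0,0,0,0],[0,0,0,0],[0,0,0,0],[0,0,0,0]]], "jaw": 1}}

```text
time_s: 27.03
eef_pos: [0.6495, 0.1634, 0.0067]
eef_rot: [0.0, 0.97, 0.243, 0.001]
wrist_force: [-1.2, 0.1, 6.4]
opening: 0.724
grasp_force: 66.1
```

{"api": "drive_tool", "payload": {"plan": [[[0,0,-0.01,0],[0,0,-0.03,0],[0,0,-0.07,0],[0,0,-0.13,0],[0,0,-0.19,0],[0,0,-0.25,0],[0,0,-0.3,0],[0,0,-0.34,0],[0,0,-0.37,0],[0,0,-0.38,0],[0,0,-0.38,0],[0,0,-0.38,0]]]}}

```text
time_s: 28.03
eef_pos: [0.6479, 0.1632, 0.1564]
eef_rot: [-0.0, 0.97, 0.243, -0.001]
wrist_force: [-0.4, -0.3, -1.0]
opening: 0.732
grasp_force: 65.6
```

Run:
```python
from h import *
held(.055)
o=ctrl.get_obs();im,d=ctrl.camera("wrist");P=wcloud(d,o)
q=o["eef_rot"];R=Ro.from_quat([q[1],q[2],q[3],q[0]]).as_matrix();T=(P-o["eef_pos"])@R
for y in(-20,0,20):
  k=(abs(T[:,1]-y/1e3)<.002)&(abs(T[:,2]+.0155)<.004)&(abs(T[:,0])<.07);x=np.sort(T[k,0])*1e3;print(y,x[[0,5,-5,-1]].round(1))
go(.465,.008,.15,1.6)
cv2.imwrite("pics/w6.png",im[:,:,::-1])
```

```text
held top toolz -13.3 slope [0.003 0.001] (32603, array([3.4, 0.5]), array([88.1, 91.4]), 90.0, 'circ', array([1.3, 0.4]), 54.1, 'med z', -0.0132)
-20 [-36.5 -35.9  48.4  49.1]
0 [-38.7 -38.1  48.6  48.9]
20 [-36.5 -35.8  48.6  48.8]
t 28.13 pos [0.6475 0.1632 0.1555] psi 28.1 q6 1.15 open 0.726 gf 65.6 | shift [-0.5851  0.1273  0.0152] roll 0.1472 | tilt [-0.003 -0.001 -1.   ]
```

View pics/w6.png

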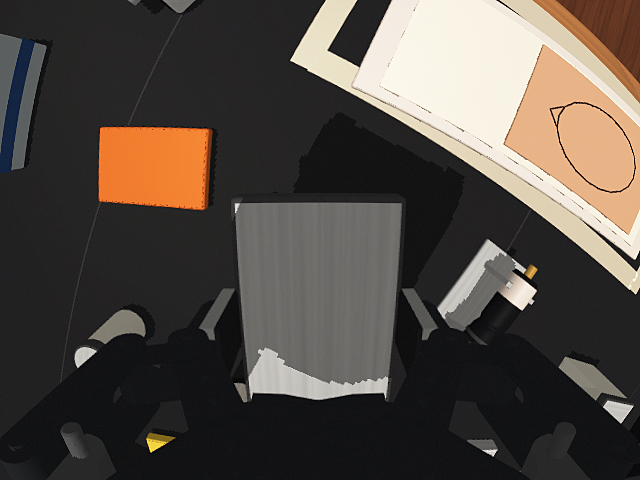

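{"api": "drive_tool", "payload": {"plan": [[[-0.03,0.006,0,0.01],[-0.09,0.02,0,0.03],[-0.17,0.037,0,0.055],[-0.25,0.054,0,0.08],[-0.33,0.072,0,0.105],[-0.41,0.089,0,0.125],[-0.48,0.104,0,0.14],[-0.54,0.117,0.01,0.147],[-0.57,0.124,0.015,0.147],[-0.583,0.127,0.015,0.147],[-0.583,0.127,0.015,0.147],[-0.583,0.127,0.015,0.147]]]}}

```text
time_s: 29.13
eef_pos: [0.4675, 0.0088, 0.1514]
eef_rot: [-0.0, 1.0, 0.014, 0.0]
wrist_force: [0.4, 0.2, -0.6]
opening: 0.724
grasp_force: 65.6
```

{"api": "drive_tool", "payload": {"plan": [[[0,0,0,0],[0,0,0,0],[0,0,0,0]]]}}

```text
time_s: 29.38
eef_pos: [0.4673, 0.0091, 0.1513]
eef_rot: [-0.0, 1.0, 0.015, 0.0]
wrist_force: [-0.6, 0.5, -1.7]
opening: 0.73
grasp_force: 65.6
```

Run:
```python
from h import *
o=ctrl.get_obs();im,d=ctrl.camera("wrist");P=wcloud(d,o)
print(*fit(P,(.465,.008),.07,.055,.065))
C={n:cloud(n,ctrl.camera(n)[1]) for n in("side","scene")}
for n in C: print(n,fit(C[n],(.465,.008),.07,.055,.065))
held(.055)
go(.466,.008,.06,1.6)
```

```text
825 [508.    9.4] [ 8.9 59.5] 1.1 circ [508.5   9.4] 30.0 med z 0.0596
side (357, array([463.3,   9.8]), array([95.6, 62.9]), 1.5, 'circ', array([462.3,  10.7]), 55.3, 'med z', 0.0603)
scene (222, array([466.3,   6.4]), array([96.5, 60.3]), 1.5, 'circ', array([466.7,   5.8]), 53.3, 'med z', 0.0593)
held top toolz -13.3 slope [0.003 0.001] (32628, array([ 3.6, -0.1]), array([91.2, 88.9]), 0.3, 'circ', array([1.3, 0.1]), 53.9, 'med z', -0.0133)
t 29.58 pos [0.4669 0.0088 0.1512] psi 1.7 q6 1.31 open 0.727 gf 65.6 | shift [-0.0022  0.002   0.2281] roll 0.0004 | tilt [-0. -0. -1.]
```

{"api": "drive_tool", "payload": {"plan": [[[-0.0027,0.001,0.04,0],[-0.0027,0.001,0.09,0],[-0.0027,0.001,0.135,0],[-0.0027,0.001,0.165,0],[-0.0027,0.001,0.18,0],[-0.0027,0.001,0.192,0],[-0.0027,0.001,0.202,0],[-0.0027,0.001,0.211,0],[-0.0027,0.001,0.218,0],[-0.0027,0.001,0.223,0],[-0.0027,0.001,0.226,0],[-0.0027,0.001,0.226,0]]]}}

```text
time_s: 30.58
eef_pos: [0.4657, 0.0081, 0.0609]
eef_rot: [0.0, 1.0, 0.014, 0.0]
wrist_force: [-0.4, -0.1, -2.1]
opening: 0.726
grasp_force: 65.6
```

Run:
```python
from h import *
go(.4658,.0083,.0586,1.6)
```

```text
t 30.58 pos [0.4657 0.0081 0.0609] psi 1.6 q6 1.3 open 0.726 gf 65.6 | shift [ 0.0003 -0.0004  0.0057] roll 0.0002 | tilt [ 0.  0. -1.]
```

{"api": "drive_tool", "payload": {"plan": [[[0,0,0.002,0],[0,0,0.004,0],[0,0,0.0055,0],[0,0,0.0055,0],[0,0,0.0055,0]]]}}

```text
time_s: 31.0
eef_pos: [0.4658, 0.0081, 0.0588]
eef_rot: [0.0, 1.0, 0.014, 0.0]
wrist_force: [0.0, 0.1, -1.4]
opening: 0.725
grasp_force: 65.6
```

{"api": "drive_tool", "payload": {"plan": [[[0,0,0,0],[0,0,0,0],[0,0,0,0],[0,0,0,0],[0,0,0,0],[0,0,0,0],[0,0,-0.02,0],[0,0,-0.08,0],[0,0,-0.16,0],[0,0,-0.24,0],[0,0,-0.32,0],[0,0,-0.36,0]]], "jaw": 0}}

```text
time_s: 32.0
eef_pos: [0.4674, 0.0078, 0.2075]
eef_rot: [0.001, 1.0, 0.014, 0.003]
wrist_force: [-0.4, -0.1, 1.0]
opening: 0.997
grasp_force: 0.0
```

Run:
```python
from h import *
o=ctrl.get_obs();P=wcloud(ctrl.camera("wrist")[1],o)
print(*fit(P,(.465,.008),.07,.066,.08))
C=np.zeros((0,3))
for n in("side","scene"):
    im,d=ctrl.camera(n);C=np.r_[C,cloud(n,d).reshape(-1,3)];cv2.imwrite(f"pics/{n}9.png",im[:,:,::-1])
for a in [((.465,.008),.07,.066,.08),((.472,.281),.04,.07,.085),((.47,-.268),.05,.09,.105),((.624,-.186),.06,.081,.095)]: print(*fit(C,*a))
go(.466,.008,.06,1.6)
```

```text
10139 [464.7   8.1] [100.   64.5] 1.7 circ [464.4   8.1] 58.2 med z 0.072
2500 [465.2   8.2] [103.5  68.3] 2.0 circ [465.    8.7] 60.0 med z 0.0726
692 [471.1 280.3] [42.  44.3] 48.4 circ [471.5 280.7] 22.9 med z 0.0778
596 [ 470.7 -270.5] [55.8 53.3] 36.8 circ [ 470.  -271.1] 29.8 med z 0.0967
1645 [ 623.5 -186.5] [64.9 66.7] 5.8 circ [ 623.2 -187.4] 44.2 med z 0.0873
t 32.15 pos [0.4667 0.0079 0.2047] psi 1.6 q6 1.3 open 0.998 gf 0.0 | shift [-0.0032 -0.0007  0.3616] roll 0.0002 | tilt [ 0.004  0.001 -1.   ]
```

View pics/side9.png

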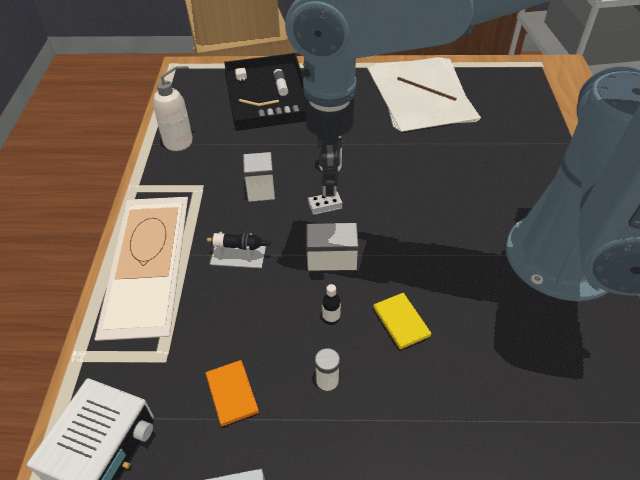

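All four lids sit flat (oblong at (332,236), square (258,160), small (327,358), round behind the gripper, measured at 97 mm). The arm is clear, so I'm handing in.

```bash
python3 -c "
from bench import ctrl
print(ctrl.hand_in())"
```

```text
the job is handed in; nothing more can be done
None
```

All four lids are on their own canisters, measured seated within about 1 mm of full height and 2–3 mm of centre. The ink bottle and tattoo machine look unmoved. I handed the job in after 32 s of robot time, and it returned no verdict.

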